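Load a weld coupon under the stage clip

TASK

Load the weld coupon into the inspection stage: with one fingertip press down the red tail of the spring clip and hold it so that the nose stays up, and with the other fingertip push the coupon along the bed beneath the nose until it is square and fully home against the end stop. Only then let the clip close on the coupon and draw back. Push the coupon only, never pick it up, and leave the microscope, bottle, wire brush and welding magnet where they are.

Things in the scene. Friction and masses are not known exactly. Their poses are not given: they have to be found in the camera images.
- stage: Green inspection stage, screwed down; place and yaw vary. Its x is the push direction (to the end stop), y towards the clip's side, z up. Origin at bench level under the coupon's home centre: the coupon is home at x 0, y about 0, z 20 mm. Base plate x -97 to 53, y -54 to 92, top z 12 mm. Dark steel bed for the coupon, x -90 to 16, y -34 to 32, top z 20 mm. Smooth. A thin guide strip, y 32 to 35, 5 mm high, lines the bed's clip side
- stop (a point): Middle of the face of the aluminium end stop, at bed level: stage x 16, y 0, z 20 mm. The stop runs across, y -27 to 27, and its top is 8 mm above the bed. The coupon's leading 50 mm edge comes to rest flat against this face
- clip_pin (a point): Middle of the clip's pin (along the stage's x), at stage x -2, y 39, z 34 mm, between two aluminium lugs (stage x -20 to 16, y 34 to 44, tops at z 38 mm)
- clip (a joint): Opening of the spring clip, rad: 0 at rest (nose 4 mm above the bed, too low for the coupon), 0.225 with the nose resting on the coupon, 0.45 at its stop. Pressing the red tail down opens it; above 0.25 the nose clears the 10 mm coupon. It springs back when let go. About 4 N on the tail starts it, about 9 N takes it to its stop
- clip_tail (a point): Middle of the top of the clip's red tail plate: 60 mm long (stage x -32 to 28), 24 mm across. At rest at stage y 65, 33 mm above the bench, sloping up outward by 0.45 rad; at the clip's stop level, y 62, 21.5 mm above the bench, 1.5 mm above the bed; at 0.3 rad about 25 mm. So a fingertip holding it down is level with the coupon's edge, for the other to push it
- clip_nose (a point): Underside of the clip's rolled steel nose, 20 mm wide (stage x -12 to 8), middle of its width: at rest at stage x -2, y 14, 4 mm above the bed; fully open 16 mm above the bed
- coupon: Loose flat steel coupon, brass-coloured weld zone on its face, 32 mm (x) by 50 mm (y) by 10 mm thick, about 125 g; origin at the centre of its underside. It starts on the bed, 34 to 54 mm short of home, up to 6 mm off sideways, turned up to 0.15 rad. Its +x edge (50 mm) goes to the stop, its +y end beneath the nose (12 mm of it); push the middle of its -x edge
- microscope: Bystander: hand-held tube microscope, black with a blue band, standing upright, 38 mm diameter, 110 mm tall; origin at the centre of its foot
- bottle: Bystander: small amber etchant bottle, 40 mm diameter, 85 mm tall; origin at the centre of its foot
- brush: Bystander: wire brush lying on its side on the bench, wooden handle 225 mm long (its x), brass-coloured bristles, 38 mm across, 28 mm high; origin on its underside
- magnet: Bystander: yellow triangular welding magnet lying flat, about 80 by 80 mm, 16 mm high; origin on its underside
There are look-alikes about, which are no part of the job. There is more than one size of the stage; the job needs the smallest. Several things have the shape of the coupon; the one meant has the colours described above.

How it is judged:
By the outcome, as a careful person would: the job done as asked, in the order asked, and still so for the second after the job is handed in, with the robot touching nothing.
It also fails if it takes over 64 s, if anything falls off the work surface, if the arm or the gripper's body presses on something with over 40 N, if the wrist force passes 120 N, or if a joint passes its speed limit or range.

ROBOT

A 7-joint arm with a two-finger parallel gripper is mounted at the origin on the work surface. World frame = base frame: x ahead of the robot, y to its left, z up, the work surface at z = 0. Lengths are in m, angles in rad, forces in N, time in s.
With the tool pointing down it reaches from about 0.4 to 0.875 m from the base axis. Payload 19.3 kg.
Tool frame: the origin (TCP) lies midway between the tips of the shut fingers; the grasp point (between the pads) lies bot.grip_point_offset behind it (bot.grip_point_offset is the distance from the TCP to the grasp point, in m); z points along the fingers, y is the direction in which the jaws open and shut (so a half turn about z gives the same grasp; the last joint's range is limited). The gripper opens to 85 mm and grips with 20 to 120 N. Pads are 22 mm wide; open, the fingers measure 114 mm over their backs; the gripper's body (76 mm by 85 mm) begins 54 mm behind the grasp point. The pads swing forward as they close: fully open they stand 13 mm farther back than shut.
Start: joints at [-1.265, 0.521, -0.036, 1.599, 0.021, 1.021, -0.113], TCP at [0.229, 0.581, 0.231] pointing down, gripper open.
Joint ranges: [-2.91, 2.91], [-0.3, 2.13], [-1.5, 1.42], [0.17, 2.43], [-1.26, 4.41], [0.16, 1.93], [-2.52, 2.52]. Speed limits (rad/s): [1.89, 1.89, 2.39, 2.39, 3.01, 3.01, 3.01].

INTERFACE

Orientations are given as [roll, pitch, yaw] about the fixed x, y, z axes, in that order (R = Rz(yaw) Ry(pitch) Rx(roll)).
In Python, from workcell import bot gives the robot as it stands.
- The arm moves only by the tool servo_tool, never from a script. Its argument "rows" is a list that holds one entry, the list of rows, each a list of 6 numbers: the shift along the tool's x, y, z in cm, then the turn, a rotation vector about the tool's x, y, z in degrees. A call has 1 to 5 rows; each row shifts and turns the commanded pose from where the row before left it, along the tool's axes as they then stand; what a row does not reach is not made up. A row lasts 1/8 s, in which the tool goes at most 62.5 mm and 10.7 degrees, less where a joint would pass 70% of its speed; a pose out of reach is approached as far as the arm can. A call is refused whole if a number of a shift passes 6.25 or a number of a turn 10.7, either way. A call with a gripper value outside its range is refused whole. "grip" is the opening, from -1 (shut) to 1 (fully open), so that 0 is half open, set as the call begins (left out, the last holds). The fingers move at their own pace and stop on an object; "squeeze" is the grip in N (left out, the last holds). Time passes only in rows, so rows that do not move let the fingers close. It gives the time, the measured TCP pose, the force and the opening at its end, in the units of the state.
- bot.observe(): the state, without advancing time (a new reading comes with each control period).
- bot.grab_frame(name): name is "scene" or "top"; returns a dict with "image" (400x640x3 uint8, red, green, blue), "K" (3x3 intrinsics, pixels), "R" (3x3) and "t" (3): a world point X has camera coordinates R X + t. Camera axes: x right, y down, z forward; pixel columns grow to the right and rows downward; lengths in m; the calibration is good to about 2 mm. A picture is of the moment at which its call begins. There is no depth.
- bot.job_done(): hands the job in, once; it reports no verdict.
The state is a dict: "clock": time; "qpos": joint angles; "qd": joint speeds; "joint_efforts": joint torques, N m; "position": TCP position; "tool_rot": TCP orientation; "force": force on the tool from outside, world axes, zero at the start; "moment": the same for the moment, N m; "grip_width": finger opening in m.
Only numpy, scipy, OpenCV 4.12 (cv2) and the standard library are available. Lean on these libraries where they do the work, as an engineer would, in place of code of your own. Each camera call takes 0.05 s, during which the arm holds its last target.

## Working session

There is one attempt and no reset: what is moved stays moved. The work goes in short steps, Python scripts to look and compute and a tool call to move; the robot and the scene stay as the last step left them, time stands still between calls to the robot, and variables do not carry over. Pictures are saved under pics/ and viewed, and the job is handed in when it is done.

Besides the shell and the picture viewer there is one more tool, called after "Request:" by a JSON object that holds its "op" and its "data", one argument or row to a line. servo_tool: Moves the arm, as the interface text tells. Its arguments: {"type":"object","properties":{"rows":{"type":"array"},"grip":{"type":"number"},"squeeze":{"type":"number"}},"required":["rows"]}

```bash
ls; mkdir -p pics; python3 - <<'E'
from workcell import bot
import cv2,pickle
print(bot.observe(), bot.grip_point_offset)
d={}
for n in("scene","top"):
    f=bot.grab_frame(n); d[n]=f; cv2.imwrite(f"pics/{n}0.png",f["image"][:,:,::-1]); print(n,f["K"],f["R"],f["t"])
pickle.dump(d,open("f0.pkl","wb"))
E
```

```text
pics
{'clock': 0.0, 'qpos': array([-1.2652099 ,  0.52202872, -0.0363241 ,  1.59997276,  0.02120799,
        1.02110975, -0.11277727]), 'qd': array([-5.01570473e-04, -2.41864227e-04,  5.07812670e-05,  5.83589894e-04,
        1.65315017e-05, -1.39815768e-03, -1.86206037e-04]), 'joint_efforts': array([ 6.86556778e-04, -9.27112484e+01,  1.98016874e+00, -3.69917178e+01,
        1.78694318e-02,  8.20625253e-03,  1.87167120e-05]), 'position': array([0.22929551, 0.58106931, 0.23072923]), 'tool_rot': array([-3.14046281e+00,  8.89423977e-05,  2.76581971e+00]), 'force': array([-0.11379229, -0.45994787,  0.7820523 ]), 'moment': array([ 0.00914536, -0.07121327, -0.02591471]), 'grip_width': 0.08545813426166064} 0.0187
scene [[416.73385982   0.         314.27419782]
 [  0.         416.73385982 197.76632067]
 [  0.           0.           1.        ]] [[-0.26168435  0.96506925  0.01275308]
 [ 0.70413769  0.1999348  -0.68133412]
 [-0.66008439 -0.16931455 -0.73186145]] [ 0.088543   -0.33220323  1.46473487]
top [[458.90454742   0.         313.59413595]
 [  0.         458.90454742 200.73002626]
 [  0.           0.           1.        ]] [[ 0.02836787 -0.99911785 -0.03096417]
 [-0.99907718 -0.0273401  -0.03312552]
 [ 0.03224973  0.03187529 -0.99897143]] [0.05632252 0.50722855 1.12438283]
```

View pics/scene0.png

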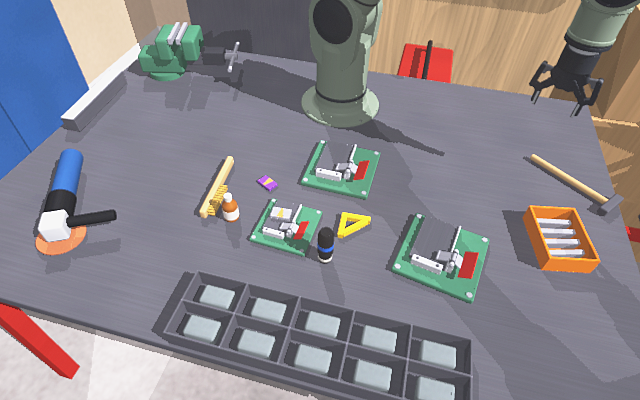

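View pics/top0.png

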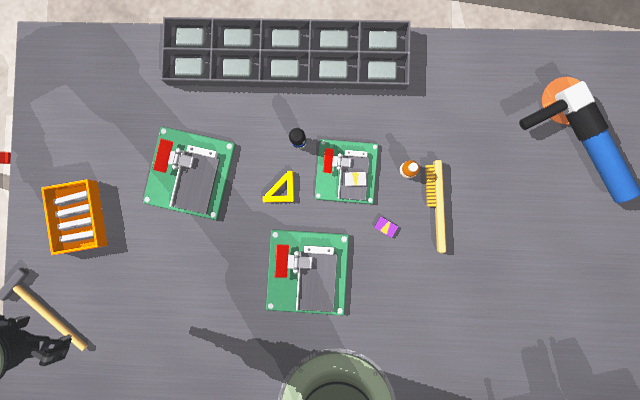

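The candidates in the top view are three stages, at (190,172), (310,272) and (347,171). The last is the smallest and carries a steel coupon with a brass patch at (355,179). The purple piece at (387,226) is a look-alike. The microscope at (297,137) and the magnet at (280,188) are near the clip side. I'll enlarge a crop to confirm.

```bash
python3 - <<'E'
import cv2,numpy as np
a=cv2.imread("pics/top0.png")[120:220,270:430]; b=cv2.imread("pics/scene0.png")[180:280,235:395]
cv2.imwrite("pics/crop0.png",np.vstack([cv2.resize(x,(480*5//3,300),interpolation=cv2.INTER_CUBIC) if 0 else cv2.resize(x,None,fx=3,fy=3,interpolation=cv2.INTER_CUBIC) for x in(a,b)]))
E
```

```text
(no output)
```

View pics/crop0.png

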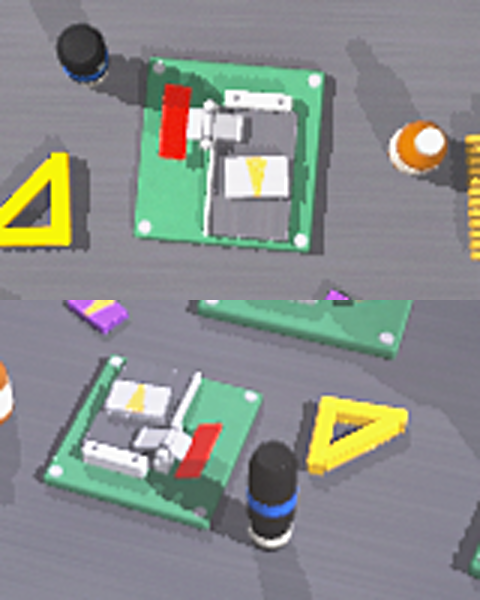

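```bash
cat > h.py <<'E'
import numpy as np,cv2,pickle
def ray(f,uv,z):
    uv=np.atleast_2d(uv).astype(float); K,R,t=f["K"],f["R"],f["t"]
    d=(np.c_[uv,np.ones(len(uv))]@np.linalg.inv(K).T)@R; c=-R.T@t
    s=(z-c[2])/d[:,2]; return c+s[:,None]*d
def proj(f,X):
    X=np.atleast_2d(X); c=X@f["R"].T+f["t"]; p=c@f["K"].T; return p[:,:2]/p[:,2:]
def S2W(st,P): # st=(x,y,yaw)
    P=np.atleast_2d(P).astype(float); c,s=np.cos(st[2]),np.sin(st[2])
    return np.c_[st[0]+c*P[:,0]-s*P[:,1],st[1]+s*P[:,0]+c*P[:,1],P[:,2]]
def W2S(st,P):
    P=np.atleast_2d(P); c,s=np.cos(st[2]),np.sin(st[2]); d=P[:,:2]-np.array(st[:2])
    return np.c_[c*d[:,0]+s*d[:,1],-s*d[:,0]+c*d[:,1],P[:,2]]
def mask(im,lo,hi,box):
    h=cv2.cvtColor(im,cv2.COLOR_RGB2HSV); m=cv2.inRange(h,lo,hi); o=np.zeros_like(m); x0,y0,x1,y1=box; o[y0:y1,x0:x1]=m[y0:y1,x0:x1]; return o
def big(m):
    c,_=cv2.findContours(m,cv2.RETR_EXTERNAL,cv2.CHAIN_APPROX_NONE); return max(c,key=cv2.contourArea)
E
python3 - <<'E'
from h import *
d=pickle.load(open("f0.pkl","rb"))
for n,box in(("top",(305,130,390,215)),("scene",(243,192,328,262))):
    f=d[n]; m=mask(f["image"],(65,70,30),(90,255,255),box); m=cv2.morphologyEx(m,cv2.MORPH_CLOSE,np.ones((3,3)))
    c=big(m); hull=cv2.convexHull(c)
    X=ray(f,hull.reshape(-1,2),0.012)[:,:2]
    r=cv2.minAreaRect((X*1000).astype(np.float32)); b=cv2.boxPoints(r); print(n,r,"\n",b)
    # red tail
    m=mask(f["image"],(0,150,80),(8,255,255),box); c=big(m); M=cv2.moments(c); uv=(M['m10']/M['m00'],M['m01']/M['m00']); print("red",uv,ray(f,uv,.033)*1000, cv2.contourArea(c))
    q=ray(f,c.reshape(-1,2),.033)
    # coupon bright
    h=mask(f["image"],(0,0,200),(180,60,255),box); n_,l,s,ce=cv2.connectedComponentsWithStats(h); print([(s[i][4],ce[i].round(1)) for i in range(1,n_) if s[i][4]>6])
    y=mask(f["image"],(18,80,120),(32,255,255),box); n_,l,s,ce=cv2.connectedComponentsWithStats(y); print('brass',[(s[i][4],ce[i].round(1),ray(f,ce[i],.03)) for i in range(1,n_) if s[i][4]>6])
E
```

```text
top ((580.7022705078125, -7.311058044433594), (145.4477996826172, 150.0714569091797), 86.6690444946289) 
 [[501.5678   -75.55226 ]
 [651.3857   -84.27193 ]
 [659.83673   60.930145]
 [510.01886   69.64981 ]]
red (327.74818840579707, 160.0163043478261) [[604.31616744  38.17619246  33.        ]] 184.0
[(np.int32(15), array([374.4, 146.4])), (np.int32(118), array([355.4, 153. ])), (np.int32(73), array([336. , 159.8])), (np.int32(72), array([345.3, 161.8])), (np.int32(46), array([338.8, 180.5])), (np.int32(113), array([348.8, 178.9])), (np.int32(106), array([361.4, 178.2])), (np.int32(17), array([317.6, 195.1])), (np.int32(15), array([369.7, 199.7]))]
brass [(np.int32(54), array([355.1, 176.9]), array([[ 0.56521796, -0.02908486,  0.03      ]]))]
scene ((585.3873291015625, -6.715171813964844), (146.35723876953125, 152.9934539794922), 86.68000030517578) 
 [[504.78104  -75.34086 ]
 [657.5177   -84.20109 ]
 [665.99365   61.910515]
 [513.25696   70.770744]]
red (300.92727272727274, 229.82878787878786) [[605.98227371  37.81076882  33.        ]] 110.0
[(np.int32(12), array([273.2, 199.9])), (np.int32(184), array([291.8, 222.7])), (np.int32(79), array([274.9, 211.6])), (np.int32(84), array([286.2, 213.1])), (np.int32(11), array([318.2, 211.5])), (np.int32(108), array([273.3, 231.7])), (np.int32(16), array([253. , 236.5])), (np.int32(11), array([324.7, 260.5]))]
brass [(np.int32(33), array([280.4, 212.8]), array([[ 0.56449792, -0.029653  ,  0.03      ]]))]
```

```bash
cat >> h.py <<'E'
ST=(0.6022,-0.0273,-0.0581)
def rect(f,z,x0=-.11,x1=.07,y0=-.07,y1=.11,k=3000,st=ST):
    # rows: stage x decreasing downward; cols: stage y decreasing to the right ; k px per m
    src=np.float32([[x1,y1,z],[x1,y0,z],[x0,y0,z],[x0,y1,z]])
    uv=proj(f,S2W(st,src)).astype(np.float32); W=int((y1-y0)*k);H=int((x1-x0)*k)
    Hm=cv2.getPerspectiveTransform(uv,np.float32([[0,0],[W,0],[W,H],[0,H]]))
    return cv2.warpPerspective(f["image"],Hm,(W,H),flags=cv2.INTER_CUBIC)[:,:,::-1].copy()
E
python3 - <<'E'
from h import *
d=pickle.load(open("f0.pkl","rb"))
o=[]
for n in("top","scene"):
    im=rect(d[n],.030,k=2200)
    for i in range(-10,7,2):
        cv2.putText(im,str(i*10),(0,int((.07-i*.01)*2200)),0,.35,(255,255,255),1); 
    for j in range(-6,11,2):
        cv2.putText(im,str(j*10),(int((.11-j*.01)*2200),10),0,.35,(255,255,255),1)
    o.append(im)
cv2.imwrite("pics/rect0.png",np.hstack(o))
E
```

```text
(no output)
```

View pics/rect0.png

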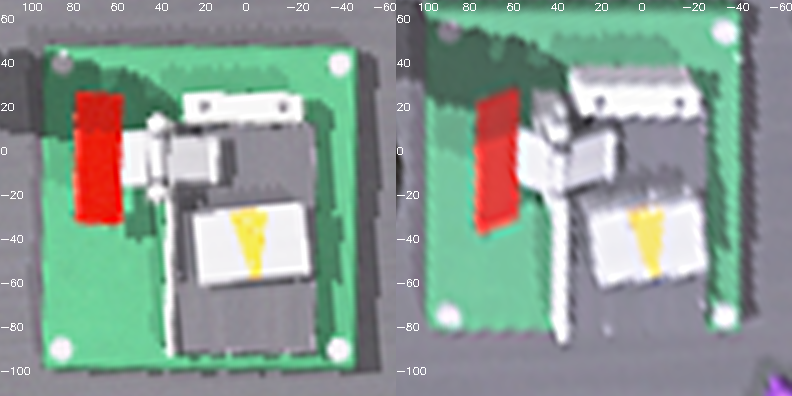

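```bash
cat >> h.py <<'E'
def coupon(f,k=3000,save=None,z=.030,ymax=28,xmin=-92,xmax=12):
    im=rect(f,z,k=k); h=cv2.cvtColor(im,cv2.COLOR_BGR2HSV)
    m=((h[:,:,2]>190)).astype(np.uint8)*255
    H,W=m.shape
    c0=int((.11-ymax/1000)*k); c1=int((.11+.034)*k); r0=int((.07-xmax/1000)*k); r1=int((.07-xmin/1000)*k)
    q=np.zeros_like(m); q[r0:r1,c0:c1]=m[r0:r1,c0:c1]
    q=cv2.morphologyEx(q,cv2.MORPH_OPEN,np.ones((9,9)))
    c=big(q); r=cv2.minAreaRect(c); b=cv2.boxPoints(r)
    S=np.c_[.07-b[:,1]/k,.11-b[:,0]/k]*1000
    if save: cv2.drawContours(im,[b.astype(int)],0,(255,0,255),1); cv2.imwrite(save,im)
    return S.mean(0),S,r[1][0]/k*1000,r[1][1]/k*1000,r[2]
E
python3 - <<'E'
from h import *
d=pickle.load(open("f0.pkl","rb"))
for n in d: print(coupon(d[n],save=f"pics/c_{n}.png"))
E
```

```text
(array([-38.213352 ,  -4.3282657], dtype=float32), array([[-22.541039 ,  24.339184 ],
       [-15.3656225, -27.682602 ],
       [-53.885662 , -32.995716 ],
       [-61.061077 ,  19.026072 ]], dtype=float32), 38.88473256429036, 52.5143076578776, 82.14668273925781)
(array([-40.15943 ,  -3.871951], dtype=float32), array([[-26.426338,  23.408018],
       [-20.867378, -27.549177],
       [-53.892532, -31.15192 ],
       [-59.451485,  19.805275]], dtype=float32), 33.22108713785808, 51.259521484375, 83.774169921875)
```

View pics/c_top.png

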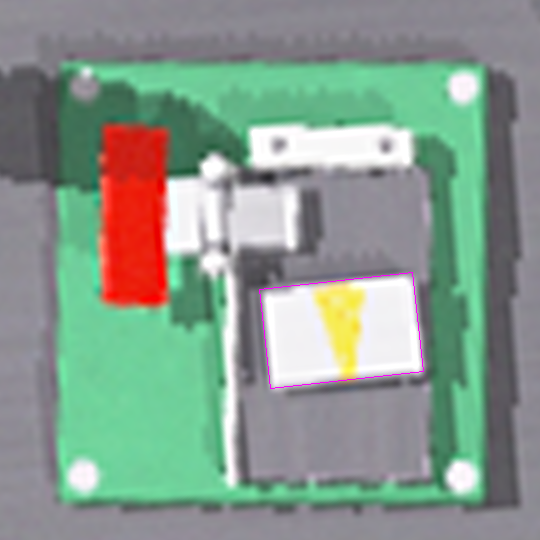

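The box fit puts the coupon at about stage (-40, -4) mm, turned +0.11 rad. I'll partly open the jaws (about 63 mm) and yaw them about 34° to the stage. That puts the tail finger roughly 43 mm ahead of the pusher, so it stays on the tail for the whole stroke.

```bash
cat >> h.py <<'E'
from scipy.spatial.transform import Rotation as Ro
def plan(pos,yaw,o):
    R=Ro.from_euler('xyz',o["tool_rot"]); T=Ro.from_euler('xyz',[np.pi,0,yaw])
    print("tool shift cm (current axes)",(R.inv().apply(np.array(pos)-o["position"])*100).round(2),"turn deg",np.degrees((R.inv()*T).as_rotvec()).round(2), "shift in target axes",(T.inv().apply(np.array(pos)-o["position"])*100).round(2))
E
python3 - <<'E'
from h import *
from workcell import bot
d=pickle.load(open("f0.pkl","rb"))
# microscope: foot in scene, top in top
print("mic foot",W2S(ST,ray(d["scene"],(325,259),0))*1000,"top",W2S(ST,ray(d["top"],(297,137),.11))*1000)
psi=np.radians(34); u=np.array([np.sin(psi),np.cos(psi)])
P=np.array([-.074,-.004]); mid=P+u*.0385
print("mid",mid)
plan(S2W(ST,[[*mid,.10]])[0],np.pi-psi+ST[2],bot.observe())
E
```

```text
mic foot [[4.14869592e+01 1.42039913e+02 1.11022302e-13]] top [[ 35.28269171 138.46806893 110.        ]]
mid [-0.05247107  0.02791795]
tool shift cm (current axes) [-51.16 -41.88  13.12] turn deg [-6.00e-02  1.00e-02  1.58e+01] shift in target axes [-60.63 -26.39  13.08]
```

Request:
{"op": "servo_tool", "data": {
  "rows": [
    [[-3.6, -3.0, 0, 0, 0, 0], [-3.6, -3.0, 0, 0, 0, 0], [-3.6, -3.0, 0, 0, 0, 0], [-3.6, -3.0, 0, 0, 0, 0], [-3.6, -3.0, 0, 0, 0, 0]]
  ],
  "grip": 0.48
}}

```text
clock: 0.72
position: [0.3423, 0.3743, 0.2312]
tool_rot: [-3.141, -0.0, 2.766]
force: [0.7, -0.1, -0.0]
grip_width: 0.0635
```

Request:
{"op": "servo_tool", "data": {
  "rows": [
    [[-3.6, -3.0, 0, 0, 0, 0], [-3.6, -3.0, 0, 0, 0, 0], [-3.6, -3.0, 0, 0, 0, 0], [-3.6, -3.0, 0, 0, 0, 0], [-3.6, -3.0, 0, 0, 0, 0]]
  ]
}}

```text
clock: 1.35
position: [0.4546, 0.1687, 0.2312]
tool_rot: [-3.142, -0.0, 2.766]
force: [-0.1, 0.5, 0.3]
grip_width: 0.0632
```

Request:
{"op": "servo_tool", "data": {
  "rows": [
    [[-3.6, -3.0, 0, 0, 0, 0], [-3.6, -3.0, 0, 0, 0, 0], [0, 0, 0, 0, 0, 8], [0, 0, 0, 0, 0, 8], [0, 0, 0, 0, 0, 0]]
  ]
}}

```text
clock: 1.98
position: [0.499, 0.0879, 0.2311]
tool_rot: [-3.141, -0.0, 2.487]
force: [-0.5, -0.9, 0.5]
grip_width: 0.0636
```

```bash
cat > go.py <<'E'
from h import *
from workcell import bot
import sys
psi=np.radians(34); u=np.array([np.sin(psi),np.cos(psi)])
def target(px,py,z,sep=.077,o=None):
    o=o or bot.observe()
    mid=np.array([px,py])+u*sep/2
    plan(S2W(ST,[[*mid,z]])[0],np.pi-psi+ST[2],o)
def shot(tag):
    o=[]
    for n in("top","scene"):
        f=bot.grab_frame(n); pickle.dump(f,open(f"{tag}_{n}.pkl","wb"))
        c=proj(f,S2W(ST,[[-.02,.02,.03]]))[0].astype(int); im=f["image"][:,:,::-1]
        x=np.clip(c[0]-65,0,510); y=np.clip(c[1]-75,0,270)
        o.append(cv2.resize(im[y:y+130,x:x+130],None,fx=3,fy=3,interpolation=cv2.INTER_CUBIC)); print(n,"crop origin",x,y)
    cv2.imwrite(f"pics/{tag}.png",np.hstack(o))
E
python3 - <<'E'
from go import *
o=bot.observe(); print(o["clock"],o["position"],o["tool_rot"],o["grip_width"],o["force"])
target(-.074,-.004,.10,o=o)
E
```

```text
1.975 [0.49897885 0.08792457 0.23111481] [-3.14113517e+00 -1.03570159e-04  2.48723023e+00] 0.06359237059306233 [-0.52918258 -0.89543488  0.54503461]
tool shift cm (current axes) [-9.3  -3.49 13.11] turn deg [-0.03 -0.01 -0.16] shift in target axes [-9.28 -3.52 13.11]
```

Request:
{"op": "servo_tool", "data": {
  "rows": [
    [[-2.3, -0.9, 3.2, 0, 0, 0], [-2.3, -0.9, 3.2, 0, 0, 0], [-2.3, -0.85, 3.2, 0, 0, 0], [-2.4, -0.85, 3.5, 0, 0, 0], [0, 0, 0, 0, 0, 0]]
  ]
}}

```text
clock: 2.6
position: [0.5507, 0.0019, 0.0979]
tool_rot: [-3.139, -0.002, 2.488]
force: [-0.2, 0.2, 0.3]
grip_width: 0.0632
```

```bash
python3 - <<'E'
from go import *
o=bot.observe(); print(o["clock"],o["position"],o["tool_rot"],o["grip_width"],o["force"])
target(-.074,-.004,.05,o=o); shot("a1")
E
```

```text
2.6 [0.55065008 0.00187955 0.09793583] [-3.13856249e+00 -2.43846186e-03  2.48799837e+00] 0.06318373313737878 [-0.20366541  0.19955157  0.31873398]
tool shift cm (current axes) [0.03 0.2  4.79] turn deg [-0.17 -0.14 -0.12] shift in target axes [0.04 0.19 4.79]
top crop origin 280 94
scene crop origin 221 145
```

View pics/a1.png

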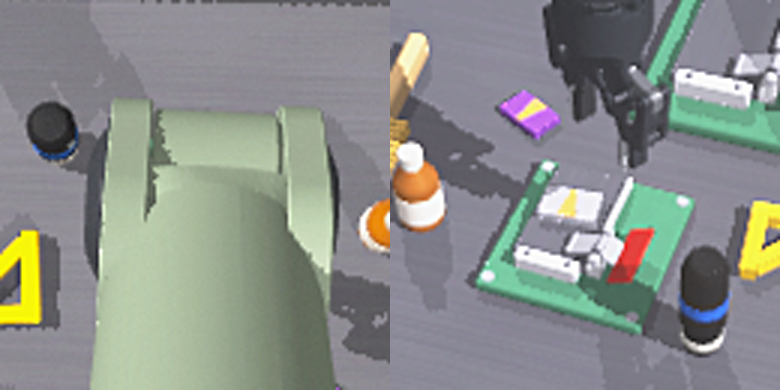

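Request:
{"op": "servo_tool", "data": {
  "rows": [
    [[0, 0.1, 2.4, 0, 0, 0], [0, 0.1, 2.4, 0, 0, 0], [0, 0, 0.5, 0, 0, 0], [0, 0, 0, 0, 0, 0]]
  ]
}}

```text
clock: 3.2
position: [0.553, 0.0056, 0.0482]
tool_rot: [3.141, 0.0, 2.488]
force: [-0.2, 0.0, 1.0]
grip_width: 0.063
```

```bash
python3 - <<'E'
from go import *
o=bot.observe(); print(o["clock"],o["position"],o["tool_rot"],o["grip_width"],o["force"])
f=bot.grab_frame("scene"); pickle.dump(f,open("a2.pkl","wb"))
im=cv2.resize(f["image"][150:270,220:340,::-1],None,fx=5,fy=5,interpolation=cv2.INTER_CUBIC)
z=o["position"][2]+.007
mid=W2S(ST,[o["position"]])[0,:2]
print("mid",mid, W2S(ST,[o["position"]]))
for s in(-1,1):
  for dz,col in((0,(255,0,255)),):
    p=mid+u*s*.0385; v=np.array([u[1],-u[0]])
    q=[[*(p+a*.011*v+b*.007*u),z] for a,b in((1,1),(1,-1),(-1,-1),(-1,1))]
    uv=(proj(f,S2W(ST,q))-[220,150]+.5)*5
    cv2.polylines(im,[uv.astype(int)],True,col,1)
cv2.imwrite("pics/a2.png",im)
E
```

```text
3.2 [0.55302995 0.00560003 0.04819854] [3.14093231e+00 4.51482233e-04 2.48774601e+00] 0.0630090716896261 [-0.20407842  0.02190537  0.97011588]
mid [-0.0509975   0.02998935] [[-0.0509975   0.02998935  0.04819854]]
```

View pics/a2.png

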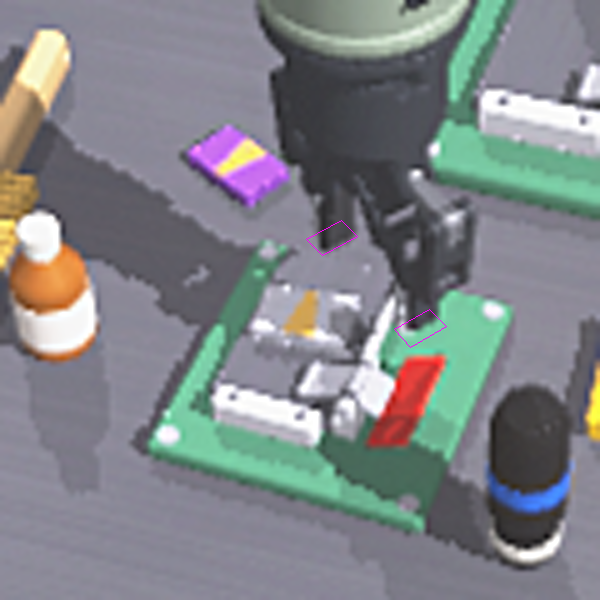

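The scene view shows the tips where predicted: pusher at about (332,240) in the crop, behind the coupon, and the tail finger at about (423,327), over the end of the red tail. I'll go down in small steps and watch the force.

Request:
{"op": "servo_tool", "data": {
  "rows": [
    [[0, 0, 0.6, 0, 0, 0], [0, 0, 0.6, 0, 0, 0], [0, 0, 0.3, 0, 0, 0], [0, 0, 0, 0, 0, 0]]
  ]
}}

```text
clock: 3.75
position: [0.5526, 0.005, 0.032]
tool_rot: [-3.141, -0.0, 2.486]
force: [0.4, -1.0, -0.5]
grip_width: 0.0633
```

Request:
{"op": "servo_tool", "data": {
  "rows": [
    [[0, 0, 0.2, 0, 0, 0], [0, 0, 0.2, 0, 0, 0], [0, 0, 0, 0, 0, 0]]
  ]
}}

```text
clock: 4.12
position: [0.5527, 0.0051, 0.0282]
tool_rot: [-3.141, -0.0, 2.486]
force: [0.1, 1.1, 0.4]
grip_width: 0.0631
```

Request:
{"op": "servo_tool", "data": {
  "rows": [
    [[0, 0, 0.2, 0, 0, 0], [0, 0, 0.2, 0, 0, 0], [0, 0, 0, 0, 0, 0]]
  ]
}}

```text
clock: 4.5
position: [0.5528, 0.0051, 0.0243]
tool_rot: [3.142, 0.0, 2.486]
force: [0.4, -0.3, 4.0]
grip_width: 0.0636
```

Request:
{"op": "servo_tool", "data": {
  "rows": [
    [[0, 0, 0.2, 0, 0, 0], [0, 0, 0.2, 0, 0, 0], [0, 0, 0, 0, 0, 0]]
  ]
}}

```text
clock: 4.88
position: [0.5529, 0.0046, 0.0203]
tool_rot: [-3.141, 0.001, 2.486]
force: [-0.4, -3.0, 5.7]
grip_width: 0.0633
```

```bash
cat >> go.py <<'E'
def close(tag,x=230,y=175,w=110,k=6):
    f=bot.grab_frame("scene"); pickle.dump(f,open(tag+".pkl","wb"))
    cv2.imwrite(f"pics/{tag}.png",cv2.resize(f["image"][y:y+w,x:x+w,::-1],None,fx=600/w,fy=600/w,interpolation=cv2.INTER_CUBIC))
E
python3 -c "
from go import *
o=bot.observe();print(o['position'],o['force'],o['moment']);close('a3')"
```

```text
[0.55294837 0.00457851 0.02033257] [-0.38071381 -2.95668612  5.70198481] [-0.41070141 -0.08110259 -0.04779047]
```

View pics/a3.png

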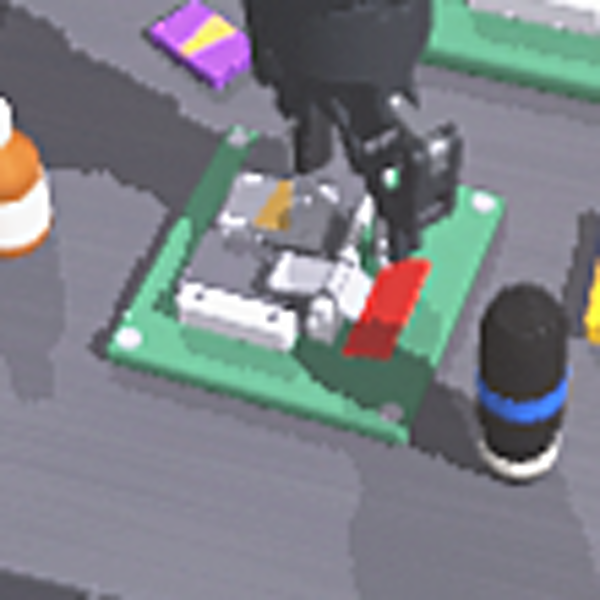

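Request:
{"op": "servo_tool", "data": {
  "rows": [
    [[0, 0, 0.2, 0, 0, 0], [0, 0, 0, 0, 0, 0]]
  ]
}}

```text
clock: 5.18
position: [0.553, 0.0041, 0.0185]
tool_rot: [-3.141, 0.001, 2.485]
force: [-1.6, -5.4, 9.2]
grip_width: 0.0631
```

Request:
{"op": "servo_tool", "data": {
  "rows": [
    [[0, 0, 0.15, 0, 0, 0], [0, 0, 0, 0, 0, 0]]
  ]
}}

```text
clock: 5.42
position: [0.5531, 0.0038, 0.0171]
tool_rot: [-3.141, 0.001, 2.485]
force: [-1.2, -6.5, 11.2]
grip_width: 0.063
```

```bash
python3 -c "
from go import *
o=bot.observe();print(o['position'],o['force'],o['moment']);close('a4')"
```

```text
[0.55311694 0.00383025 0.01712929] [-1.17241613 -6.45945792 11.21473007] [-1.22920245  0.06444518 -0.08885914]
```

View pics/a4.png

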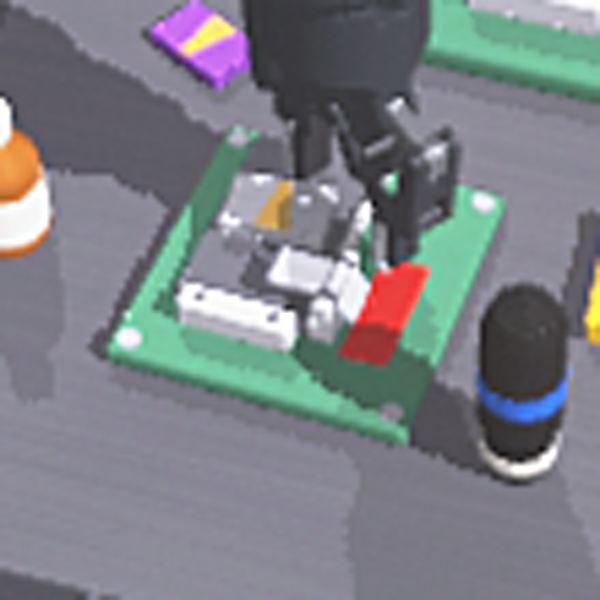

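Request:
{"op": "servo_tool", "data": {
  "rows": [
    [[0, 0.1, 0, 0, 0, 0], [0, 0.1, 0.05, 0, 0, 0], [0, 0.0, 0.05, 0, 0, 0]]
  ],
  "grip": 0.6
}}

```text
clock: 5.85
position: [0.5539, 0.0059, 0.0159]
tool_rot: [-3.141, 0.0, 2.486]
force: [-2.5, -5.8, 8.8]
grip_width: 0.0685
```

```bash
python3 -c "
from go import *
o=bot.observe();print(o['position'],o['force'],o['moment'],o['grip_width'],o['clock']);m=W2S(ST,[o['position']])[0,:2];s=(o['grip_width']+.014)/2;print(m,m-u*s,m+u*s);close('a5')"
```

```text
[0.55388132 0.00587048 0.01590504] [-2.46630542 -5.75716638  8.82603251] [-0.89239722  0.34571823 -0.03382526] 0.06851177270259029 5.85
[-0.05016327  0.03030878] [-0.07323327 -0.0038939 ] [-0.02709327  0.06451146]
```

View pics/a5.png

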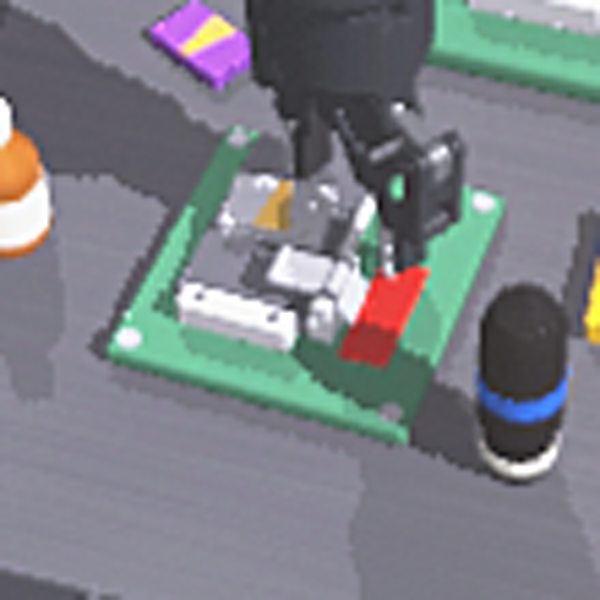

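Request:
{"op": "servo_tool", "data": {
  "rows": [
    [[0, 0, 0.1, 0, 0, 0], [-0.17, 0.11, 0, 0, 0, 0], [-0.17, 0.11, 0, 0, 0, 0], [-0.17, 0.11, 0, 0, 0, 0], [0, 0, 0, 0, 0, 0]]
  ]
}}

```text
clock: 6.52
position: [0.5599, 0.0062, 0.0148]
tool_rot: [-3.141, -0.0, 2.487]
force: [-2.0, 0.5, 6.0]
grip_width: 0.0682
```

```bash
cat > st.py <<'E'
from go import *
import sys
o=bot.observe();print(o['position'],o['force'],o['moment'],o['grip_width'],o['clock']);m=W2S(ST,[o['position']])[0,:2];s=(o['grip_width']+.014)/2;print(m,m-u*s,m+u*s);close(sys.argv[1])
E
python3 st.py a6
```

```text
[0.55985304 0.00616119 0.01477765] [-2.02315392  0.47194965  6.0340935 ] [0.14835823 0.34649302 0.05232595] 0.06817890719829046 6.525
[-0.04421851  0.03094576] [-0.06719544 -0.00311894] [-0.02124158  0.06501046]
```

View pics/a6.png

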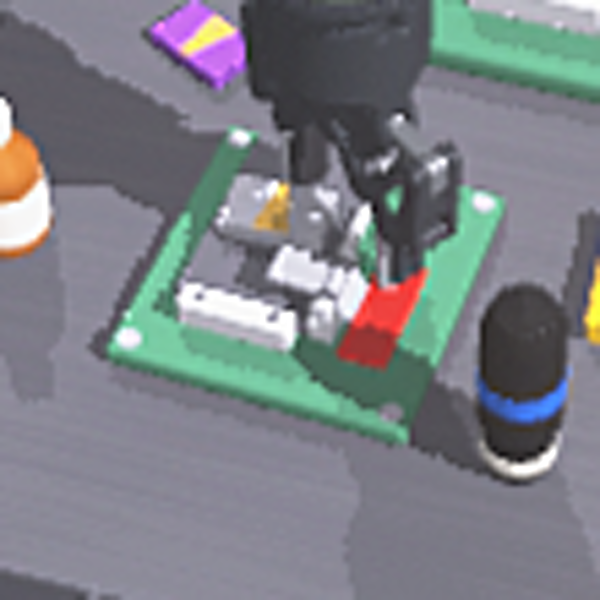

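```bash
cat > tail.py <<'E'
from h import *
import sys
def tp(phi,x,dy):
    a=.45-phi;c,s=np.cos(a),np.sin(a); y,z=23+dy,-12.5
    return np.array([x,39+c*y-s*z,34+s*y+c*z])/1000
d=pickle.load(open("f0.pkl","rb"))
for nm,f in(("rest",d["scene"]),)+tuple((t,pickle.load(open(t+".pkl","rb"))) for t in sys.argv[1:]):
    m=mask(f["image"],(0,140,60),(8,255,255),(285,200,325,262)); p=big(m).reshape(-1,2).astype(float)
    # support points: extreme along several directions, compare with model
    print(nm,"lowest row",p[:,1].max(),"min col",p[:,0].min(),"max col",p[:,0].max(), "max(u+v)",(p.sum(1)).max(),"min(u-v)",(p[:,0]-p[:,1]).min())
f=d["scene"]
for phi in(0,.2,.25,.3,.35,.4,.45):
    q=proj(f,S2W(ST,[tp(phi,x,dy) for x in(-32,28) for dy in(-12,12)])); print(phi,q.round(1).tolist(),"lowest",q[:,1].max().round(1),"u+v",q.sum(1).max().round(1),"u-v",(q[:,0]-q[:,1]).min().round(1))
E
python3 tail.py a3 a4 a5 a6
```

```text
rest lowest row 238.0 min col 294.0 max col 308.0 max(u+v) 539.0 min(u-v) 56.0
a3 lowest row 240.0 min col 293.0 max col 308.0 max(u+v) 540.0 min(u-v) 54.0
a4 lowest row 241.0 min col 292.0 max col 307.0 max(u+v) 541.0 min(u-v) 53.0
a5 lowest row 241.0 min col 292.0 max col 307.0 max(u+v) 541.0 min(u-v) 53.0
a6 lowest row 241.0 min col 292.0 max col 307.0 max(u+v) 541.0 min(u-v) 53.0
0 [[301.2, 220.8], [309.2, 220.3], [292.9, 238.5], [301.2, 238.2]] lowest 238.5 u+v 539.4 u-v 54.4
0.2 [[300.6, 221.3], [309.2, 222.2], [292.3, 239.1], [301.2, 240.1]] lowest 240.1 u+v 541.3 u-v 53.2
0.25 [[300.4, 221.5], [309.1, 222.6], [292.2, 239.2], [301.1, 240.5]] lowest 240.5 u+v 541.7 u-v 52.9
0.3 [[300.2, 221.6], [309.0, 223.0], [292.0, 239.3], [301.0, 241.0]] lowest 241.0 u+v 542.0 u-v 52.6
0.35 [[300.0, 221.7], [308.9, 223.4], [291.8, 239.4], [300.9, 241.4]] lowest 241.4 u+v 542.3 u-v 52.3
0.4 [[299.8, 221.8], [308.7, 223.8], [291.6, 239.5], [300.7, 241.8]] lowest 241.8 u+v 542.5 u-v 52.0
0.45 [[299.6, 221.8], [308.5, 224.2], [291.3, 239.6], [300.5, 242.1]] lowest 242.1 u+v 542.6 u-v 51.7
```

```bash
cat >> tail.py <<'E'
print('---sub-pixel')
def bot_edge(f):
    im=f["image"].astype(float); r=np.clip((im[:,:,0]-im[:,:,1])/np.maximum(im.max(2),1)/.95,0,1)
    return np.array([r[232:250,c].sum() for c in range(295,300)])
def mod(phi):
    a,b=proj(f0,S2W(ST,[tp(phi,28,-12),tp(phi,28,12)])); return np.interp(np.arange(295,300),[a[0],b[0]],[a[1],b[1]])
f0=d["scene"]; r0=bot_edge(f0); m0=mod(0)
tab=[(p,(mod(p)-m0).mean()) for p in np.arange(0,.46,.05)]
print([(round(a,2),round(b,2)) for a,b in tab])
for t in sys.argv[1:]:
    s=(bot_edge(pickle.load(open(t+".pkl","rb")))-r0); print(t,s.round(2),"phi~",np.interp(s.mean(),[b for a,b in tab],[a for a,b in tab]).round(3))
E
python3 tail.py a2 a3 a4 a5 a6 | sed -n '/sub/,$p'
```

```text
---sub-pixel
[(np.float64(0.0), np.float64(0.0)), (np.float64(0.05), np.float64(0.32)), (np.float64(0.1), np.float64(0.62)), (np.float64(0.15), np.float64(0.93)), (np.float64(0.2), np.float64(1.23)), (np.float64(0.25), np.float64(1.53)), (np.float64(0.3), np.float64(1.84)), (np.float64(0.35), np.float64(2.14)), (np.float64(0.4), np.float64(2.45)), (np.float64(0.45), np.float64(2.76))]
a2 [-0.34 -0.3  -0.18 -0.22 -0.17] phi~ 0.0
a3 [0.62 0.8  0.6  0.71 0.92] phi~ 0.117
a4 [1.44 1.58 1.26 1.54 1.85] phi~ 0.25
a5 [1.92 1.61 1.3  1.67 1.94] phi~ 0.275
a6 [2.56 1.9  1.51 2.07 2.36] phi~ 0.34
```

Request:
{"op": "servo_tool", "data": {
  "rows": [
    [[0, 0, 0.1, 0, 0, 0], [0, 0, 0, 0, 0, 0]]
  ]
}}

```text
clock: 6.82
position: [0.5599, 0.006, 0.014]
tool_rot: [-3.141, -0.0, 2.486]
force: [-3.0, -1.1, 12.6]
grip_width: 0.0683
```

```bash
python3 st.py a7; python3 tail.py a6 a7| sed -n '/sub/,$p'
```

```text
[0.5599166  0.00597087 0.01404234] [-3.04584021 -1.09039827 12.641511  ] [-0.02402832  0.57116798  0.06499896] 0.06833493449049667 6.825
[-0.044144    0.03075944] [-0.06716455 -0.00336993] [-0.02112344  0.06488882]
---sub-pixel
[(np.float64(0.0), np.float64(0.0)), (np.float64(0.05), np.float64(0.32)), (np.float64(0.1), np.float64(0.62)), (np.float64(0.15), np.float64(0.93)), (np.float64(0.2), np.float64(1.23)), (np.float64(0.25), np.float64(1.53)), (np.float64(0.3), np.float64(1.84)), (np.float64(0.35), np.float64(2.14)), (np.float64(0.4), np.float64(2.45)), (np.float64(0.45), np.float64(2.76))]
a6 [2.56 1.9  1.51 2.07 2.36] phi~ 0.34
a7 [2.56 1.91 1.77 2.14 2.67] phi~ 0.361
```

The clip is about 0.35 open. The moment shows the pusher has just touched the bed, so I'll lift 0.8 mm and start pushing.

Request:
{"op": "servo_tool", "data": {
  "rows": [
    [[0, 0, -0.08, 0, 0, 0], [-0.25, 0.17, 0, 0, 0, 0], [-0.25, 0.17, 0, 0, 0, 0], [-0.25, 0.17, 0, 0, 0, 0], [0, 0, 0, 0, 0, 0]]
  ]
}}

```text
clock: 7.5
position: [0.569, 0.0057, 0.0146]
tool_rot: [-3.141, -0.0, 2.487]
force: [-1.5, 0.1, 5.5]
grip_width: 0.0684
```

```bash
python3 st.py b1; python3 tail.py b1| tail -1
```

```text
[0.56899576 0.00566607 0.01458788] [-1.53647986  0.08386607  5.52113781] [ 0.17690212  0.27774009 -0.01819594] 0.06840573761950786 7.5
[-0.03506246  0.03098237] [-0.05810281 -0.00317636] [-0.01202211  0.06514109]
b1 [2.68 2.06 1.6  2.11 2.45] phi~ 0.356
```

View pics/b1.png

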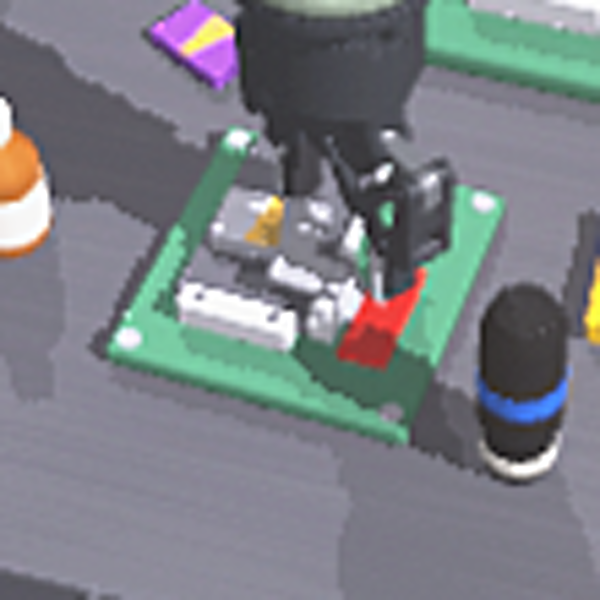

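Request:
{"op": "servo_tool", "data": {
  "rows": [
    [[-0.25, 0.17, 0, 0, 0, 0], [-0.25, 0.17, 0, 0, 0, 0], [-0.25, 0.17, 0, 0, 0, 0], [-0.25, 0.17, 0, 0, 0, 0], [0, 0, 0, 0, 0, 0]]
  ]
}}

```text
clock: 8.18
position: [0.5811, 0.005, 0.0146]
tool_rot: [-3.141, -0.0, 2.487]
force: [-1.7, 1.0, 5.7]
grip_width: 0.0686
```

```bash
python3 st.py b2; python3 tail.py b2| tail -1; python3 - <<'E'
from h import *
for t in("b1","b2"):
    f=pickle.load(open(t+".pkl","rb")); y=mask(f["image"],(15,80,80),(32,255,255),(243,192,328,262)); c=cv2.moments(y,True); p=(c['m10']/c['m00'],c['m01']/c['m00']); print(c['m00'],W2S(ST,ray(f,p,.03))*1000)
    cv2.imwrite(f"pics/{t}r.png",rect(f,.03))
f=pickle.load(open("f0.pkl","rb"))["scene"];y=mask(f["image"],(15,80,80),(32,255,255),(243,192,328,262)); c=cv2.moments(y,True); p=(c['m10']/c['m00'],c['m01']/c['m00']); print(c['m00'],W2S(ST,ray(f,p,.03))*1000)
E
```

```text
[0.58105946 0.00500305 0.01459603] [-1.74817296  1.00083765  5.74161133] [0.14293007 0.31303372 0.05140976] 0.06855656292330928 8.175
[-0.02298062  0.03102097] [-0.04606314 -0.00320027] [0.0001019  0.06524222]
b2 [2.68 1.28 0.25 0.48 1.19] phi~ 0.19
35.0 [[-27.21942891  -4.84111318  30.        ]]
35.0 [[-15.39752569  -5.97183815  30.        ]]
33.0 [[-37.50183062  -4.53829245  30.        ]]
```

View pics/b2.png

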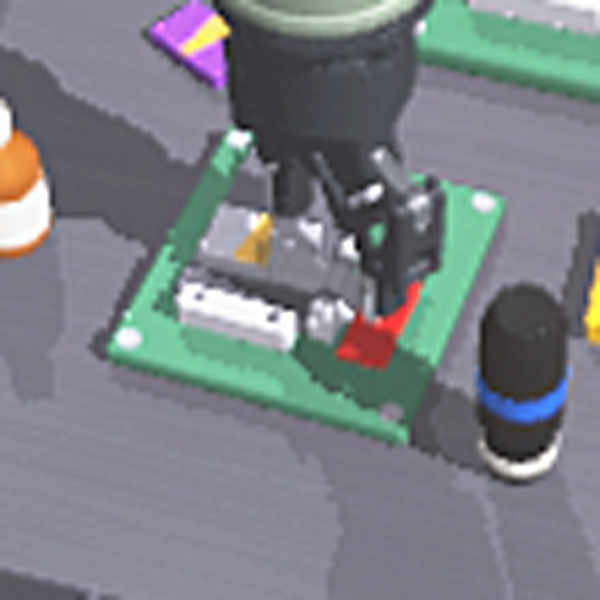

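View pics/b2r.png

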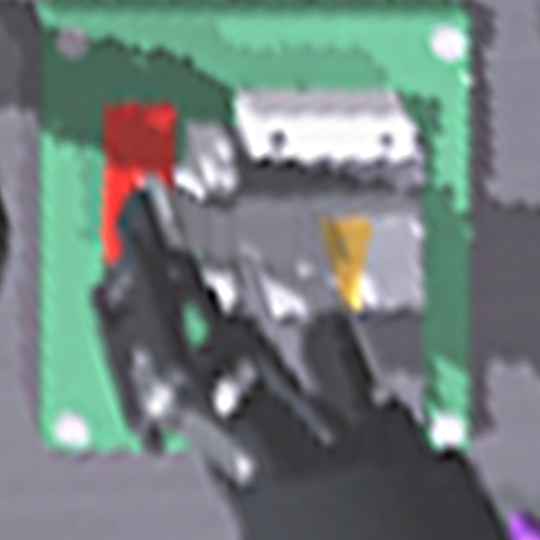

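Request:
{"op": "servo_tool", "data": {
  "rows": [
    [[-0.24, 0.18, 0, 0, 0, 0], [-0.24, 0.18, 0, 0, 0, 0], [-0.24, 0.18, 0, 0, 0, 0], [-0.24, 0.18, 0, 0, 0, 0], [0, 0, 0, 0, 0, 0]]
  ]
}}

```text
clock: 8.85
position: [0.593, 0.0049, 0.0146]
tool_rot: [-3.141, -0.0, 2.487]
force: [-2.4, -0.3, 5.9]
grip_width: 0.0683
```

```bash
cat > br.py <<'E'
from h import *
import sys
for t in sys.argv[1:]:
    f=pickle.load(open(t+".pkl","rb")); y=mask(f["image"],(15,80,80),(32,255,255),(243,192,328,262)); c=cv2.moments(y,True); p=(c['m10']/c['m00'],c['m01']/c['m00']); print(c['m00'],W2S(ST,ray(f,p,.03))*1000)
    cv2.imwrite(f"pics/{t}r.png",rect(f,.03))
E
python3 st.py b3; python3 br.py b3
```

```text
[0.59304806 0.00486937 0.01456918] [-2.40129356 -0.31922277  5.85653319] [0.17587277 0.26477967 0.04055642] 0.06826427460786315 8.85
[-0.01100449  0.03158366] [-0.03400529 -0.00251643] [0.01199631 0.06568375]
36.0 [[-1.96177431 -5.87099442 30.        ]]
```

View pics/b3r.png

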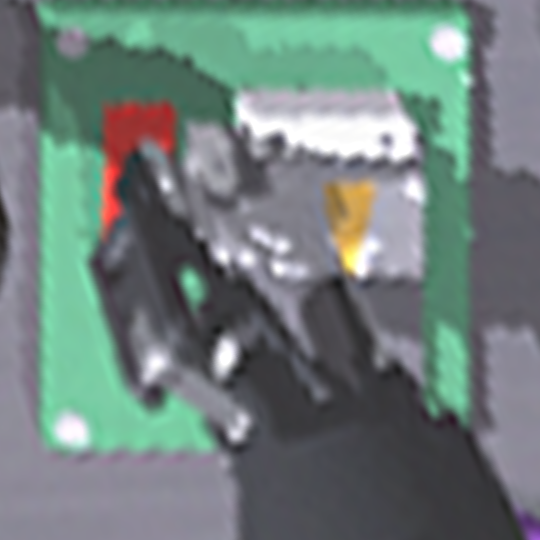

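Request:
{"op": "servo_tool", "data": {
  "rows": [
    [[-0.16, 0.12, 0, 0, 0, 0], [-0.16, 0.12, 0, 0, 0, 0], [0, 0, 0, 0, 0, 0]]
  ]
}}

```text
clock: 9.28
position: [0.5969, 0.0048, 0.0145]
tool_rot: [-3.141, -0.0, 2.486]
force: [-1.7, -0.4, 5.9]
grip_width: 0.0682
```

Request:
{"op": "servo_tool", "data": {
  "rows": [
    [[-0.08, 0.06, 0, 0, 0, 0], [-0.08, 0.06, 0, 0, 0, 0], [0, 0, 0, 0, 0, 0]]
  ]
}}

```text
clock: 9.65
position: [0.5987, 0.0047, 0.0145]
tool_rot: [-3.141, -0.001, 2.486]
force: [-2.7, 0.6, 6.2]
grip_width: 0.0685
```

```bash
python3 st.py b4; python3 br.py b4
```

```text
[0.59869648 0.0047332  0.01449873] [-2.71528477  0.64774587  6.21114678] [0.07792561 0.52271043 0.0421307 ] 0.06847077456056028 9.65
[-0.00535769  0.03177571] [-0.02841622 -0.00240997] [0.01770085 0.0659614 ]
36.0 [[ 1.64851086 -6.05602841 30.        ]]
```

View pics/b4r.png

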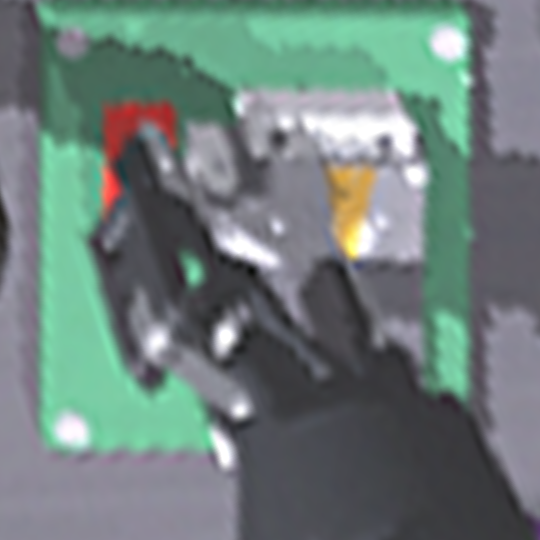

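Request:
{"op": "servo_tool", "data": {
  "rows": [
    [[-0.08, 0.06, 0, 0, 0, 0], [0, 0, 0, 0, 0, 0]]
  ]
}}

```text
clock: 9.95
position: [0.5994, 0.0047, 0.0144]
tool_rot: [-3.141, -0.001, 2.486]
force: [-4.7, -0.5, 7.8]
grip_width: 0.0682
```

Request:
{"op": "servo_tool", "data": {
  "rows": [
    [[-0.08, 0.06, 0, 0, 0, 0], [0, 0, 0, 0, 0, 0]]
  ]
}}

```text
clock: 10.2
position: [0.5997, 0.0046, 0.0143]
tool_rot: [-3.14, -0.002, 2.486]
force: [-9.3, -0.5, 9.6]
grip_width: 0.0686
```

Request:
{"op": "servo_tool", "data": {
  "rows": [
    [[-0.08, 0.06, 0, 0, 0, 0], [0, 0, 0, 0, 0, 0]]
  ]
}}

```text
clock: 10.45
position: [0.5999, 0.0046, 0.0143]
tool_rot: [-3.139, -0.004, 2.486]
force: [-13.6, -0.7, 14.0]
grip_width: 0.0686
```

```bash
python3 st.py b5; python3 br.py b5
```

```text
[0.59991391 0.00463351 0.01427505] [-13.63277559  -0.65178276  14.01577516] [ 0.19156526  2.80050127 -0.18453651] 0.06856214047273218 10.45
[-0.00413653  0.03174688] [-0.02722061 -0.00247668] [0.01894756 0.06597043]
40.0 [[ 2.14556681 -5.80738089 30.        ]]
```

View pics/b5r.png

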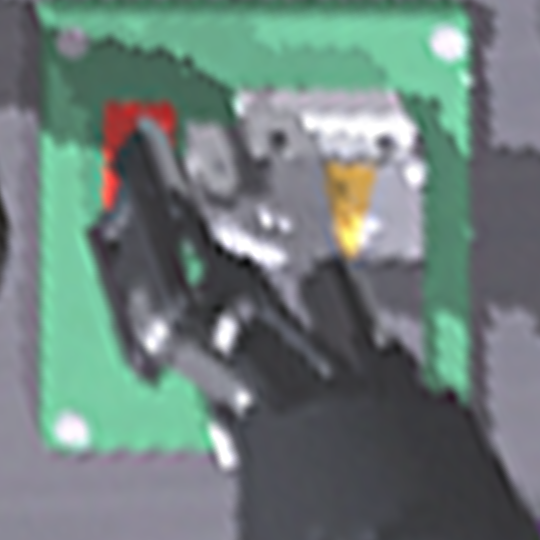

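View pics/b5.png

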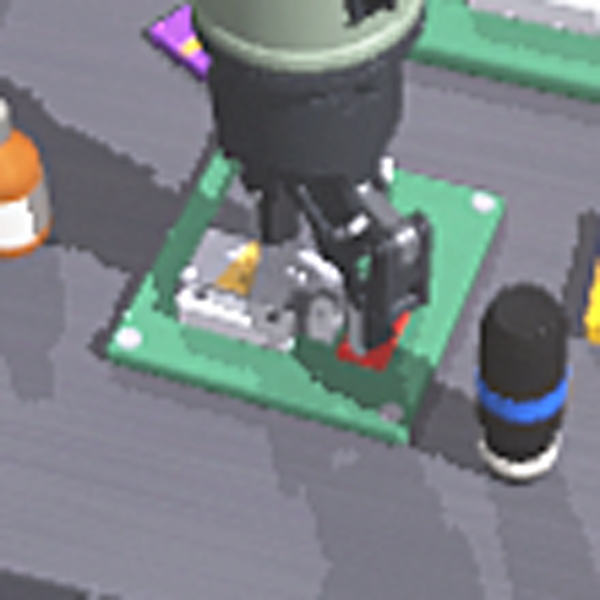

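The coupon is square and against the stop: its leading edge is parallel to the stop and the contact force rose to about 14 N. I'll ease the push off while the tail is still held, then lift to let the clip close.

Request:
{"op": "servo_tool", "data": {
  "rows": [
    [[0.16, -0.11, 0, 0, 0, 0], [0.16, -0.11, 0, 0, 0, 0], [0.16, -0.11, 0, 0, 0, 0], [0, 0, 0, 0, 0, 0]]
  ]
}}

```text
clock: 11.0
position: [0.597, 0.0051, 0.0149]
tool_rot: [3.141, 0.001, 2.486]
force: [0.8, -0.7, 6.1]
grip_width: 0.0683
```

```bash
python3 st.py b6; python3 br.py b6
```

```text
[0.59697643 0.00508654 0.01490419] [ 0.7800149  -0.6543065   6.10282222] [ 0.13123446 -0.45270457 -0.07393643] 0.06833702732115268 11.0
[-0.00709536  0.03202857] [-0.0301165  -0.00210167] [0.01592578 0.06615882]
40.0 [[ 2.52912042 -5.92172316 30.        ]]
```

View pics/b6r.png

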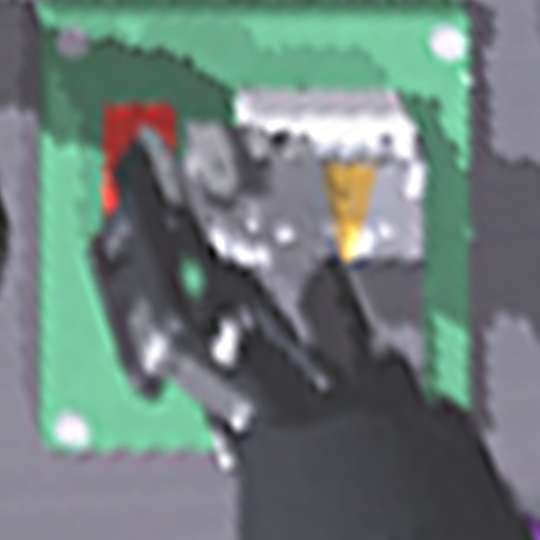

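The coupon stayed put when the pusher backed off. Next I lift slowly to let the clip close.

Request:
{"op": "servo_tool", "data": {
  "rows": [
    [[0, 0, -0.2, 0, 0, 0], [0, 0, -0.2, 0, 0, 0], [0, 0, -0.2, 0, 0, 0], [0, 0, -0.3, 0, 0, 0], [0, 0, -0.3, 0, 0, 0]]
  ]
}}

```text
clock: 11.68
position: [0.596, 0.0049, 0.0266]
tool_rot: [-3.141, -0.0, 2.486]
force: [-0.3, -0.7, -0.4]
grip_width: 0.0686
```

Request:
{"op": "servo_tool", "data": {
  "rows": [
    [[0, 0, -1, 0, 0, 0], [0, 0, -2, 0, 0, 0], [0, 0, -3, 0, 0, 0], [0, 0, -3, 0, 0, 0], [0, 0, 0, 0, 0, 0]]
  ]
}}

```text
clock: 12.3
position: [0.5977, 0.005, 0.12]
tool_rot: [3.138, 0.003, 2.486]
force: [-0.3, 0.3, -0.5]
grip_width: 0.0682
```

Request:
{"op": "servo_tool", "data": {
  "rows": [
    [[2, 2, -3, 0, 0, 0], [3, 3, -3, 0, 0, 0], [3, 3, 0, 0, 0, 0], [3, 3, 0, 0, 0, 0], [3, 3, 0, 0, 0, 0]]
  ]
}}

```text
clock: 12.92
position: [0.5701, 0.2026, 0.1769]
tool_rot: [3.142, -0.0, 2.486]
force: [0.3, 0.9, -0.6]
grip_width: 0.0683
```

Request:
{"op": "servo_tool", "data": {
  "rows": [
    [[3, 3, 0, 0, 0, 0], [3, 3, 0, 0, 0, 0], [3, 3, 0, 0, 0, 0], [3, 3, 0, 0, 0, 0], [0, 0, 0, 0, 0, 0]]
  ]
}}

```text
clock: 13.55
position: [0.5467, 0.3732, 0.1762]
tool_rot: [3.142, -0.001, 2.491]
force: [-0.3, -0.6, -0.1]
grip_width: 0.0684
```

```bash
python3 - <<'E'
from go import *
o=bot.observe(); print(o["position"],o["clock"],o["force"])
fs={}
for n in("top","scene"):
    f=bot.grab_frame(n); fs[n]=f; pickle.dump(f,open(f"z_{n}.pkl","wb")); cv2.imwrite(f"pics/z_{n}.png",f["image"][:,:,::-1])
cv2.imwrite("pics/zr.png",np.hstack([rect(fs[n],.03,k=2200) for n in fs]))
E
cp z_scene.pkl z.pkl; python3 tail.py z_scene | tail -1; python3 br.py z_scene z_top
```

```text
[0.54674183 0.3732307  0.17621689] 13.55 [-0.27290613 -0.57718722 -0.11185667]
z_scene [1.11 1.08 0.86 1.04 1.25] phi~ 0.173
33.0 [[ 3.45628547 -6.03516032 30.        ]]
253.0 [[-102.07000586  177.41984466   30.        ]]
```

View pics/zr.png

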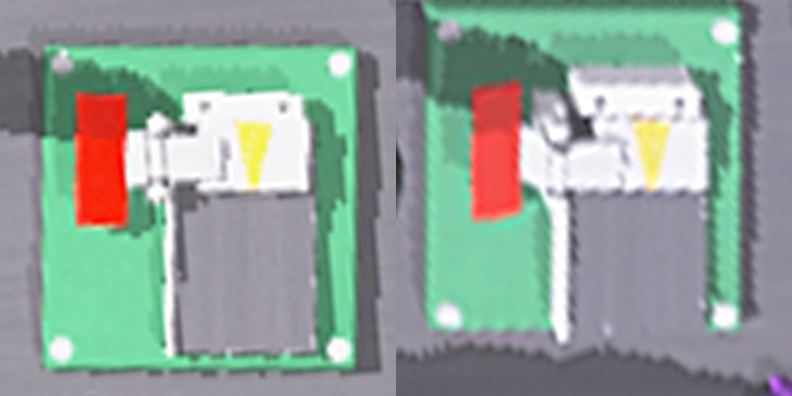

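View pics/z_top.png

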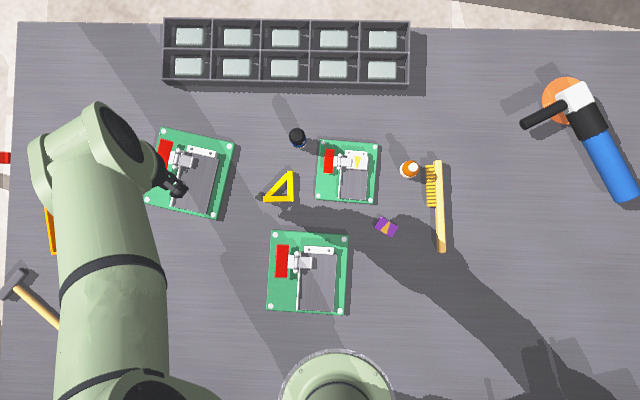

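```bash
python3 - <<'E'
from h import *
f=pickle.load(open("z_top.pkl","rb")); k=3000
g=cv2.cvtColor(rect(f,.03,k=k),cv2.COLOR_BGR2GRAY).astype(float)
xs=[];ys=[]
for y in range(-26,8,2):
    c=int((.11-y/1000)*k); col=g[int(.075*k):int(.1*k),c]; i=np.argmin(np.diff(col)) if 0 else np.where(col<160)[0][0]
    xs.append(70-(i+int(.075*k))/k*1000); ys.append(y)
p=np.polyfit(ys,xs,1); print("trailing edge x at y0",p[1],"slope",p[0],np.round(xs,1))
a=pickle.load(open("f0.pkl","rb"))["top"]["image"]; d=cv2.absdiff(a,f["image"]).max(2)
for n,(x,y,w,h) in dict(mic=(288,126,18,24),bottle=(400,160,20,20),brush=(424,158,30,96),magnet=(262,168,34,36)).items(): print(n,(d[y:y+h,x:x+w]>60).sum())
E
```

```text
trailing edge x at y0 -17.306372549019606 slope -0.0012254901960782238 [-17.3 -16.7 -17.  -17.  -17.  -17.  -17.7 -18.3 -18.3 -17.7 -17.  -17.3
 -17.3 -17.3 -17.3 -17.  -16.7]
mic 0
bottle 0
brush 70
magnet 16
```

```bash
python3 -c "
from workcell import bot
print(bot.job_done())"
```

```text
the job is handed in; nothing more can be done
None
```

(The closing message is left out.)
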